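# Sort lapped blanks by how they drag on the slide plate

## Robot

A 6-joint arm with a two-finger parallel gripper is mounted at the origin on a cart in front of the work surface, level with it; the furniture and walls round the work are solid. World frame = base frame: x ahead of the robot, y to its left, z up, the work surface at z = 0. Lengths are in m, angles in rad, forces in N, time in s.
With the tool pointing down it reaches from about 0.3 to 1 m from the base axis. Payload 5.1 kg.
Tool frame: the origin (TCP) lies midway between the tips of the shut fingers; the grasp point (between the pads) lies 19 mm behind it; z points along the fingers, y is the line along which they close (so a half turn about z gives the same grasp; the last joint's range is limited). The gripper opens to 95 mm and grips with 3 to 60 N. Pads are 20 mm wide; open, the fingers measure 119 mm over their backs; the gripper's body (75 mm by 180 mm) begins 59 mm behind the grasp point.
Start: joints at [1.05, 0.124, 1.65, -0, 1.367, -0.083], TCP at [0.276, 0.589, 0.215] pointing down, gripper open.
Joint ranges: [-2.61, 2.61], [-1.02, 2.33], [0.03, 2.71], [-1.35, 4.49], [0.32, 2.68], [-2.91, 2.91]. Speed limits (rad/s): [2.57, 2.57, 3.14, 3.14, 3.14, 3.14].

## Interface

Orientations are given as a rotation vector (axis times angle).
In Python, from workcell import telemetry, camera, close_job gives the robot as it stands.
- The arm moves only by the tool step_arm, never from a script. Its arguments are lists of equal length, an entry for each row: "slide": the shift along the world's x, y, z in m, a list of three; "turn": the turn about the world's z in rad; "fingers": the finger opening in m, from 0 to 0.0951. A call has 1 to 5 rows; each row is the pose to reach, as a shift and turn from the pose commanded when the call began; what a row does not reach only later rows make up. A row lasts 1/8 s, in which the tool goes at most 62.5 mm and 10.7 degrees, less where a joint would pass 70% of its speed; a pose out of reach is approached as far as the arm can. A call with a gripper value outside its range is refused whole. The fingers move at their own pace and stop on an object; "grip_force" is the grip in N (left out, the last holds). Time passes only in rows, so rows that repeat a pose let the fingers close. It gives the time, the measured TCP pose, the force, the opening and the grip force at its end, in the units of the state.
- telemetry.get_obs(): the state, without advancing time (a new reading comes with each control period).
- camera(name): name is "side" or "top" or "wrist"; returns a dict with "frame" (480x640x3 uint8, red, green, blue), "fovy" (degrees; the focal length in pixels is half the picture's height over the tangent of half this angle, whatever the lens; pixels are square), "cx", "cy" (the principal point, pixels), "T" (4x4, takes a point from camera to world coordinates); the wrist camera has in their place "hand_eye" (4x4, takes a point from camera to tool coordinates, whose origin is the TCP and whose axes are the flange's). Camera axes: x right, y up, looking along -z (the intrinsics and any distortion apply to the point x, -y, -z); pixel columns grow to the right and rows downward; lengths in m; the calibration is good to about 2 mm. A picture is of the moment at which its call begins: read the wrist's pose just before it. There is no depth.
- close_job(): hands the job in; it is judged then, once.
The state is a dict: "t": time; "joints": joint angles; "joint_vel": joint speeds; "joint_torque": joint torques, N m; "eef_pos": TCP position; "eef_rot": TCP orientation; "wrist_force": force on the tool from outside, world axes, zero at the start; "moment": the same for the moment, N m; "gripper_width": opening from 0.0 (shut) to 1.0 (fully open); "finger_force": force on a finger pad.
Only numpy, scipy, OpenCV 4.12 (cv2) and the standard library are available. Lean on these libraries where they do the work, as an engineer would, in place of code of your own. Each camera call takes 0.05 s, during which the arm holds its last target. There are 200 camera calls.

## Task

Three steel blanks that look alike stand along the near edge of the stone slide plate; some have a polished underside and some are still rough. Tell them apart by the drag you feel as each slides across the plate, and push every polished one (it glides) wholly into the lane between the two round rods, and every rough one (it drags) wholly into the lane between the two square bars. Keep the blanks flat on the plate, never lifting or tipping them, and leave the other things on the plate and bench where they are.

Things in the scene. Friction and masses are not known exactly. Their poses are not given: they have to be found in the camera images.
- slide_plate: fixed grey stone plate, 240 mm (x) by 500 mm (y), 12 mm thick; end stops 14 mm high, inner faces at y = -235 and +235 mm. Origin: centre of its underside; x away from the robot, y to the left. Between the lanes (y from -110 to 110 mm) it is free but for the row of blanks near x = -60 mm; lanes are centred on x = 50, y = +-172 mm
- bar_lane: lane for the rough blanks: two square-edged aluminium bars, 16 mm wide, 14 mm high, lying on the plate. Fixed on one end of the plate (left or right varies), 125 mm long (y), 90 mm wide inside (x), open toward the plate's middle, closed at its outer end by the end stop; holds two blanks in line. Origin: on the plate's top face, mid lane; axes as the plate's
- rod_lane: lane for the polished blanks: two round steel rods, 8 mm thick, each on three short posts, top 18 mm over the plate. Fixed on one end of the plate (left or right varies), 125 mm long (y), 90 mm wide inside (x), open toward the plate's middle, closed at its outer end by the end stop; holds two blanks in line. Origin: on the plate's top face, mid lane; axes as the plate's
- blank_1: one of three steel blanks alike to the eye: discs 50 mm across, 45 mm high, about 0.7 kg, in a row by the plate's near edge in no known order. The unseen underside is polished or rough (at least one of each): slid slowly, a polished one drags with 0.5 to 0.9 N, a rough one with 4 to 7 N, on plate and bench alike. Origin: centre of the underside, z up
- blank_2: one of three steel blanks alike to the eye: discs 50 mm across, 45 mm high, about 0.7 kg, in a row by the plate's near edge in no known order. The unseen underside is polished or rough (at least one of each): slid slowly, a polished one drags with 0.5 to 0.9 N, a rough one with 4 to 7 N, on plate and bench alike. Origin: centre of the underside, z up
- blank_3: one of three steel blanks alike to the eye: discs 50 mm across, 45 mm high, about 0.7 kg, in a row by the plate's near edge in no known order. The unseen underside is polished or rough (at least one of each): slid slowly, a polished one drags with 0.5 to 0.9 N, a rough one with 4 to 7 N, on plate and bench alike. Origin: centre of the underside, z up
- petri_dish: closed petri dish, 90 mm across, 15 mm high, on one near corner of the plate; bystander, loose, stays where it is; origin at the centre of its underside
- jar: white plastic jar with ribbed lid, 62 mm across, 60 mm high, on the other near corner of the plate; bystander, loose, stays where it is; origin at the centre of its underside
- forceps: steel forceps, 126 mm long, lying flat on the bench left of the plate; bystander, loose, stays where it is; origin at the centre of its underside
- tape_roll: roll of tape lying flat, 100 mm across, 25 mm high, on the bench at the left; bystander, loose, stays where it is; origin at the centre of its underside
Not all that is in view belongs to the job. Leave any blue or purple look-alike of the blank_1 alone.

How it is judged:
At the end, for the whole second after the job is handed in: Every blank with a polished underside stands in the rod lane and every rough one in the bar lane: flat on the plate, at rest, its centre within 44 mm of the lane's middle along the guides and 30 mm across them (wholly inside, to about 6 mm) (x of blank_1 in the frame of rod_lane between -0.03 and 0.03 m and y of blank_1 in the frame of rod_lane between -0.044 and 0.044 m and z of each of blank_1, blank_3 in the frame of rod_lane below 0.006 m and angle between each of blank_1, blank_3, blank_2's own z axis and vertical below 0.1 rad and linear speed of each of blank_1, blank_3, blank_2 below 0.01 m/s and x of blank_3 in the frame of rod_lane between -0.03 and 0.03 m and y of blank_3 in the frame of rod_lane between -0.044 and 0.044 m and x of blank_2 in the frame of bar_lane between -0.03 and 0.03 m and y of blank_2 in the frame of bar_lane between -0.044 and 0.044 m and z of blank_2 in the frame of bar_lane below 0.006 m); the robot touches nothing.
It fails at once if a blank is lifted off the plate by more than 12 mm, or leaves the plate (z of any of blank_1, blank_2, blank_3 in the frame of slide_plate above 0.024 m or z of any of blank_1, blank_2, blank_3 in the frame of slide_plate below 0.004 m).
It fails at once if a blank is tipped by more than about 20 degrees (angle between any of blank_1, blank_2, blank_3's own z axis and vertical above 0.35 rad).
It fails at once if a bystander is moved by more than 25 mm (distance of any of petri_dish, jar, forceps, tape_roll from where it was at the start of the episode above 0.025 m).
It also fails if it takes over 70 s, if anything falls off the work surface, if the arm or the gripper's body presses on something with over 40 N, if the wrist force passes 120 N, or if a joint passes its speed limit or range.

## Working session

There is one attempt and no reset: what is moved stays moved. The work goes in short steps, Python scripts to look and compute and a tool call to move; the robot and the scene stay as the last step left them, time stands still between calls to the robot, and variables do not carry over. Pictures are saved under pics/ and viewed, at most 10 in all, crops included, and the job is handed in when it is done.

Besides the shell and the picture viewer there is one more tool, called after ">>>" as name(argument=value, ...), one argument or row to a line, values as JSON. step_arm: Moves the arm, as the interface text tells. Its arguments: {"type":"object","properties":{"slide":{"type":"array","items":{"type":"array","items":{"type":"number"}}},"turn":{"type":"array","items":{"type":"number"}},"fingers":{"type":"array","items":{"type":"number"}},"grip_force":{"type":"number"}},"required":["slide","turn","fingers"]}

```bash
mkdir -p pics
cat > h.py <<'E'
import numpy as np, cv2
from workcell import telemetry, camera, close_job
def ray(c,u,v,z):
    f=240/np.tan(np.radians(c["fovy"])/2)
    d=np.array([(u-c["cx"])/f,-(v-c["cy"])/f,-1]); T=np.array(c["T"])
    d=T[:3,:3]@d; o=T[:3,3]; return o+d*(z-o[2])/d[2]
E
python3 - <<'E'
from h import *
import pickle
for n in ("top","side"):
    c=camera(n); pickle.dump(c,open(n+".pkl","wb")); cv2.imwrite(f"pics/{n}0.png",c["frame"][...,::-1]); print({k:v for k,v in c.items() if k!="frame"})
print(telemetry.get_obs())
E
```

```text
{'fovy': 44.90224234050772, 'cx': 326.27710137197175, 'cy': 237.04197947173827, 'T': array([[ 0.02553832,  0.99669292, -0.07714286,  0.36774662],
       [-0.99951347,  0.02684028,  0.01588767,  0.22121838],
       [ 0.01790567,  0.07669959,  0.99689345,  1.12066757],
       [ 0.        ,  0.        ,  0.        ,  1.        ]])}
{'fovy': 56.25355996137942, 'cx': 321.568578630052, 'cy': 237.6004932630429, 'T': array([[ 0.95914785,  0.18540274, -0.21368486,  0.27696558],
       [-0.28279896,  0.60763821, -0.74215939, -0.46292665],
       [-0.00775529,  0.77227044,  0.63524658,  0.64250195],
       [ 0.        ,  0.        ,  0.        ,  1.        ]])}
{'t': 0.1, 'joints': array([ 1.05041596e+00,  1.24436521e-01,  1.65151092e+00, -3.06947142e-06,
        1.36749444e+00, -8.26019341e-02]), 'joint_vel': array([ 0.00033413, -0.00182927, -0.00222108,  0.00031862, -0.00018909,
        0.00019398]), 'joint_torque': array([ 1.83909992e-04, -4.18883336e+01, -3.61095071e+01,  7.76709756e-02,
        4.62139305e-02, -7.02384727e-05]), 'eef_pos': array([0.27529794, 0.58819372, 0.21352782]), 'eef_rot': array([-6.82062798e-01, -3.06609771e+00,  2.77466619e-03]), 'wrist_force': array([ 0.32214086,  0.08197557, -0.45068896]), 'moment': array([-0.00694096, -0.01412349,  0.01848983]), 'finger_force': 0.0, 'gripper_width': 0.9956080721989271}
```

View pics/top0.png

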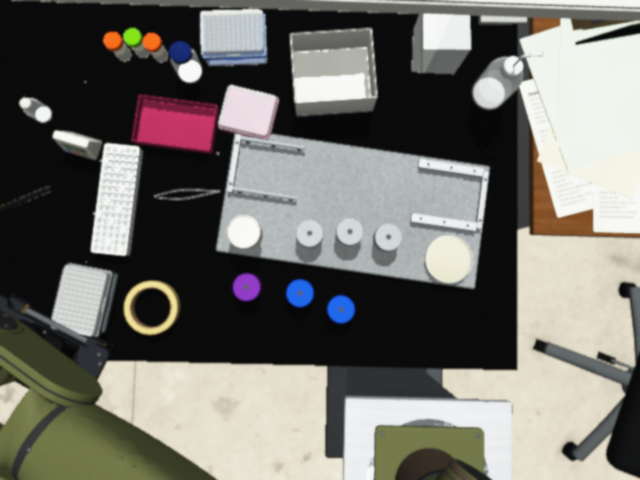

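View pics/side0.png

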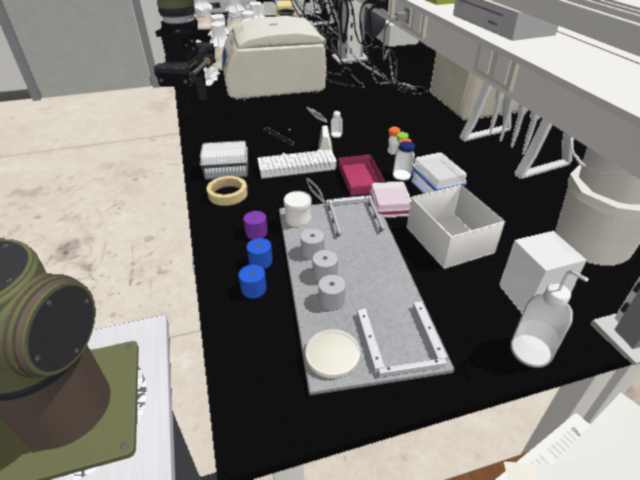

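Top view: the candidates are grey discs at (309,233), (349,231) and (388,237), blue at (300,293) and (341,309), and purple at (246,287). I choose the three grey ones, which stand on the plate. The thin rods (rod lane) are on the image left (+y) and the thick bars on the right (-y). The jar is at (244,232) and the dish at (448,259). I'll check this in an enlarged crop.

Run:
```python
from h import *
import pickle
c=pickle.load(open("top.pkl","rb"))
im=c["frame"][122:297,210:500,::-1]; im=cv2.resize(im,None,fx=2.75,fy=2.75,interpolation=cv2.INTER_CUBIC)
cv2.imwrite("pics/crop0.png",im)
P=[ray(c,u,v,.012)for u,v in[(237,131),(490,166),(475,288),(217,250)]]
for p in P: print(p.round(4))
print(np.mean(P,0), [np.linalg.norm(P[i]-P[(i+1)%4]).round(3) for i in range(4)])
for u,v in [(309,233),(349,231),(388,237)]: print(ray(c,u,v,.012+.045).round(4))
```

```text
[0.6548 0.3817 0.012 ]
[ 0.6005 -0.1109  0.012 ]
[ 0.3636 -0.083   0.012 ]
[0.4232 0.4111 0.012 ]
[0.51050847 0.14968337 0.012     ] [np.float64(0.496), np.float64(0.239), np.float64(0.498), np.float64(0.233)]
[0.4566 0.2362 0.057 ]
[0.4623 0.1628 0.057 ]
[0.4532 0.0907 0.057 ]
```

View pics/crop0.png

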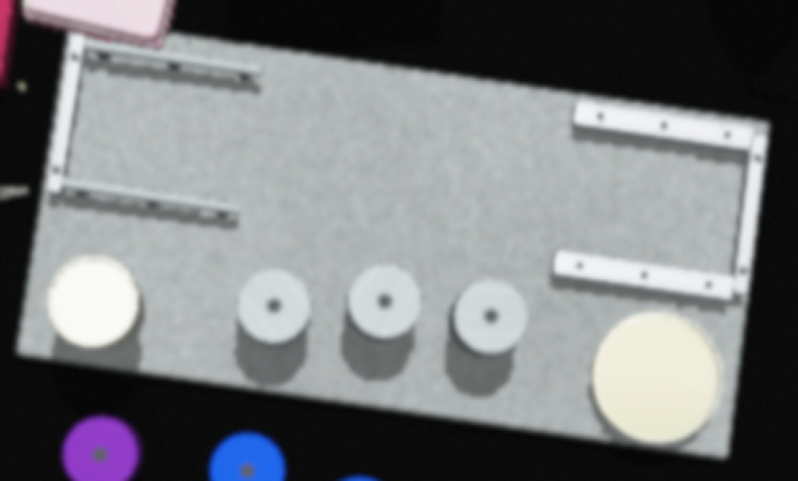

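The crop confirms it. The three grey blanks are at crop (274,305), (385,301) and (491,316), the rods on posts are left, the square bars right, and the jar and dish are on the near corners. Next I fit the plate frame and compute targets.

```bash
cat > fit.py <<'E'
from h import *
import pickle
from scipy.optimize import least_squares
c=pickle.load(open("top.pkl","rb"))
w=lambda u,v,z: ray(c,210+(u+.5)/2.75-.5,122+(v+.5)/2.75-.5,z)[:2]
obs=[((.12,-.25),w(769,122,.012)),((-.12,-.25),w(729,457,.012)),((-.12,.25),w(17,353,.012))]
R=lambda a: np.array([[np.cos(a),-np.sin(a)],[np.sin(a),np.cos(a)]])
s=least_squares(lambda p: np.concatenate([p[:2]+R(p[2])@np.array(q)-m for q,m in obs]),[.51,.15,-.11])
o,a=s.x[:2],s.x[2]
toP=lambda m: R(a).T@(np.array(m)-o); toW=lambda p: o+R(a)@np.array(p)
E
python3 - <<'E'
from fit import *
print("plate",o,a,"res",s.fun.round(4))
for n,u,v,z in [("L",274,305,.057),("M",385,301,.057),("R",491,316,.057),("barfar in L end",576,124,.026),("barnear L top",558,252,.026),("barnear bot",555,275,.026),("rodfar end",258,72,.03),("rodnear end",237,213,.03),("jar",94,302,.072),("dish",656,378,.027)]:
    m=w(u,v,z); print(n,m.round(4),toP(m).round(4))
for p in [(.05,.205),(.05,.147),(.05,-.205),(.05,-.147),(.05,.172),(.05,-.172)]: print(p,toW(p).round(4))
r=telemetry.get_obs()["eef_pos"]; print(r)
E
```

```text
plate [0.5120349  0.15164561] -0.11921678443442121 res [ 0.0011 -0.0012 -0.0007  0.0003 -0.0004  0.0009]
L [0.4574 0.2356] [-0.0642  0.0769]
M [0.4621 0.1615] [-0.0507  0.0038]
R [0.454  0.0903] [-0.0504 -0.0678]
barfar in L end [0.5921 0.0295] [ 0.094  -0.1117]
barnear L top [0.5021 0.0408] [ 0.0033 -0.1112]
barnear bot [0.4861 0.0427] [-0.0128 -0.1113]
rodfar end [0.6213 0.2516] [0.0966 0.1122]
rodnear end [0.5225 0.2632] [-0.0029  0.112 ]
jar [0.4549 0.3537] [-0.0807  0.1939]
dish [ 0.4167 -0.0278] [-0.0733 -0.1895]
(0.05, 0.205) [0.5861 0.3492]
(0.05, 0.147) [0.5792 0.2917]
(0.05, -0.205) [ 0.5373 -0.0578]
(0.05, -0.147) [ 5.442e-01 -3.000e-04]
(0.05, 0.172) [0.5821 0.3165]
(0.05, -0.172) [ 0.5412 -0.0251]
[0.27529794 0.58819372 0.21352782]
```

>>> step_arm(
  slide=[
    [0.025, -0.05, 0],
    [0.05, -0.1, 0],
    [0.076, -0.15, 0],
    [0.102, -0.2, 0],
    [0.13, -0.25, 0],
  ],
  turn=[-0.18, -0.36, -0.54, -0.72, -0.9],
  fingers=[0.085, 0.085, 0.085, 0.085, 0.085],
  grip_force=20,
)

```text
t: 0.72
eef_pos: [0.4058, 0.3369, 0.2142]
eef_rot: [-1.955, -2.459, 0.001]
wrist_force: [-0.1, -0.4, 0.5]
gripper_width: 0.897
finger_force: 0.0
```

>>> step_arm(
  slide=[
    [0.025, -0.05, 0],
    [0.051, -0.103, 0],
    [0.051, -0.103, -0.04],
    [0.051, -0.103, -0.08],
    [0.051, -0.103, -0.08],
  ],
  turn=[-0.18, -0.352, -0.352, -0.352, -0.352],
  fingers=[0.085, 0.085, 0.085, 0.085, 0.085],
)

```text
t: 1.35
eef_pos: [0.4537, 0.2343, 0.1306]
eef_rot: [-2.348, -2.083, 0.013]
wrist_force: [0.3, 0.6, 0.4]
gripper_width: 0.9
finger_force: 0.0
```

>>> step_arm(
  slide=[
    [0.003, 0.001, -0.03],
    [0.003, 0.001, -0.06],
    [0.003, 0.001, -0.06],
    [0.003, 0.001, -0.06],
  ],
  turn=[0, 0, 0, 0],
  fingers=[0.085, 0.085, 0.085, 0.085],
)

```text
t: 1.85
eef_pos: [0.4609, 0.2374, 0.0769]
eef_rot: [2.348, 2.085, 0.005]
wrist_force: [0.9, -0.4, 0.1]
gripper_width: 0.896
finger_force: 0.0
```

Run:
```python
from h import *
import pickle
print(telemetry.get_obs()["eef_pos"],telemetry.get_obs()["eef_rot"])
c=camera("wrist"); cv2.imwrite("pics/w1.png",c["frame"][...,::-1])
```

```text
[0.46087121 0.23737811 0.07690622] [2.34844636 2.08510728 0.00451069]
```

View pics/w1.png

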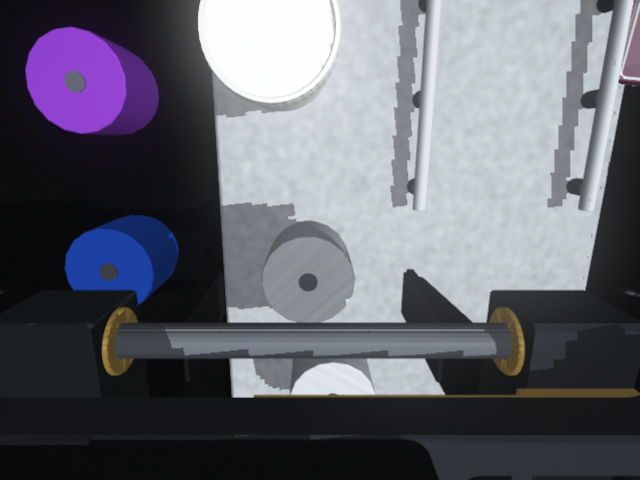

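The wrist view shows blank L at (308,275), centred between the fingers at about x=215 and 405, with the rods on the right. I descend and grip.

>>> step_arm(
  slide=[
    [-0.002, -0.001, -0.02],
    [-0.002, -0.001, -0.041],
    [-0.002, -0.001, -0.041],
    [-0.002, -0.001, -0.041],
    [-0.002, -0.001, -0.041],
  ],
  turn=[0, 0, 0, 0, 0],
  fingers=[0.085, 0.085, 0.07, 0.04, 0.04],
)

```text
t: 2.52
eef_pos: [0.4587, 0.2361, 0.0353]
eef_rot: [2.349, 2.085, 0.004]
wrist_force: [0.2, 0.6, -0.1]
gripper_width: 0.634
finger_force: 0.0
```

>>> step_arm(
  slide=[
    [0, 0, 0],
    [0, 0, 0],
    [0, 0, 0],
  ],
  turn=[0, 0, 0],
  fingers=[0.04, 0.04, 0.04],
)

```text
t: 2.9
eef_pos: [0.4581, 0.2359, 0.0346]
eef_rot: [2.349, 2.085, 0.002]
wrist_force: [-1.4, -0.9, 6.5]
gripper_width: 0.52
finger_force: 20.0
```

>>> step_arm(
  slide=[
    [0.006, -0.0007, 0],
    [0.012, -0.0014, 0],
    [0.018, -0.002, 0],
    [0.024, -0.003, 0],
    [0.03, -0.0036, 0],
  ],
  turn=[0, 0, 0, 0, 0],
  fingers=[0.04, 0.04, 0.04, 0.04, 0.04],
)

```text
t: 3.52
eef_pos: [0.4879, 0.2325, 0.0346]
eef_rot: [-2.349, -2.085, -0.001]
wrist_force: [-3.0, 0.9, 6.4]
gripper_width: 0.524
finger_force: 20.0
```

>>> step_arm(
  slide=[
    [0.006, -0.0007, 0],
    [0.012, -0.0014, 0],
    [0.018, -0.002, 0],
    [0.024, -0.003, 0],
    [0.03, -0.0036, 0],
  ],
  turn=[0, 0, 0, 0, 0],
  fingers=[0.04, 0.04, 0.04, 0.04, 0.04],
)

```text
t: 4.15
eef_pos: [0.5179, 0.2288, 0.0346]
eef_rot: [-2.349, -2.085, -0.001]
wrist_force: [-3.3, 2.0, 6.6]
gripper_width: 0.522
finger_force: 20.0
```

>>> step_arm(
  slide=[
    [0, 0, 0],
    [0, 0, 0],
    [0.003, 0, 0],
    [0.006, -0.0007, 0],
    [0.009, -0.001, 0],
  ],
  turn=[0, 0, 0, 0, 0],
  fingers=[0.058, 0.058, 0.058, 0.058, 0.058],
)

```text
t: 4.78
eef_pos: [0.5262, 0.2274, 0.0333]
eef_rot: [-2.349, -2.085, 0.002]
wrist_force: [-0.4, 0.1, -0.7]
gripper_width: 0.611
finger_force: 0.7
```

>>> step_arm(
  slide=[
    [0.004, -0.0005, 0],
    [0.008, -0.001, 0],
    [0.012, -0.0014, 0],
  ],
  turn=[0, 0, 0],
  fingers=[0.058, 0.058, 0.058],
)

```text
t: 5.15
eef_pos: [0.5387, 0.226, 0.0334]
eef_rot: [-2.35, -2.085, 0.001]
wrist_force: [-1.4, 0.4, -0.4]
gripper_width: 0.609
finger_force: 0.6
```

>>> step_arm(
  slide=[
    [0.004, -0.0005, 0],
    [0.008, -0.001, 0],
    [0.012, -0.0014, 0],
  ],
  turn=[0, 0, 0],
  fingers=[0.058, 0.058, 0.058],
)

```text
t: 5.52
eef_pos: [0.5508, 0.2246, 0.0336]
eef_rot: [-2.35, -2.085, 0.0]
wrist_force: [-1.5, -0.2, -1.6]
gripper_width: 0.61
finger_force: 0.6
```

Finger force is 0.6–0.7 N, so blank L is polished. I grip it and slide it into the rod lane.

>>> step_arm(
  slide=[
    [0, 0, 0],
    [0, 0, 0],
    [0, 0, 0],
    [0.005, 0.017, 0],
    [0.01, 0.034, 0],
  ],
  turn=[0, 0, 0, 0, 0],
  fingers=[0.04, 0.04, 0.04, 0.04, 0.04],
)

```text
t: 6.15
eef_pos: [0.561, 0.2594, 0.0338]
eef_rot: [2.35, 2.085, 0.0]
wrist_force: [-0.4, -1.5, 0.9]
gripper_width: 0.518
finger_force: 20.0
```

>>> step_arm(
  slide=[
    [0.005, 0.018, 0],
    [0.01, 0.036, 0],
    [0.015, 0.054, 0],
    [0.02, 0.072, 0],
    [0.025, 0.088, 0],
  ],
  turn=[0, 0, 0, 0, 0],
  fingers=[0.04, 0.04, 0.04, 0.04, 0.04],
)

```text
t: 6.78
eef_pos: [0.586, 0.348, 0.0338]
eef_rot: [2.349, 2.086, 0.0]
wrist_force: [-0.5, -1.7, 1.4]
gripper_width: 0.523
finger_force: 20.0
```

>>> step_arm(
  slide=[
    [0, 0, 0],
    [0, 0, 0],
  ],
  turn=[0, 0],
  fingers=[0.04, 0.04],
)

```text
t: 7.02
eef_pos: [0.5858, 0.3471, 0.0338]
eef_rot: [-2.349, -2.085, -0.001]
wrist_force: [1.2, 1.5, 0.7]
gripper_width: 0.524
finger_force: 20.0
```

>>> step_arm(
  slide=[
    [0, 0, 0],
    [0, 0, 0],
    [0, 0, 0.03],
    [0, 0, 0.06],
    [-0.02, -0.03, 0.08],
  ],
  turn=[0, 0, 0, 0, 0],
  fingers=[0.08, 0.08, 0.08, 0.08, 0.08],
)

```text
t: 7.65
eef_pos: [0.5668, 0.3172, 0.1158]
eef_rot: [2.348, 2.086, 0.005]
wrist_force: [0.5, -0.6, 0.1]
gripper_width: 0.839
finger_force: 0.0
```

>>> step_arm(
  slide=[
    [-0.03, -0.045, 0],
    [-0.06, -0.09, 0],
    [-0.09, -0.135, 0],
    [-0.104, -0.156, 0],
    [-0.104, -0.156, -0.02],
  ],
  turn=[0, 0, 0, 0, 0],
  fingers=[0.085, 0.085, 0.085, 0.085, 0.085],
)

```text
t: 8.28
eef_pos: [0.4618, 0.1593, 0.095]
eef_rot: [2.351, 2.081, 0.005]
wrist_force: [0.6, 0.0, 0.1]
gripper_width: 0.89
finger_force: 0.0
```

>>> step_arm(
  slide=[
    [0, 0, -0.015],
    [0, 0, -0.015],
  ],
  turn=[0, 0],
  fingers=[0.085, 0.085],
)

```text
t: 8.52
eef_pos: [0.4603, 0.1603, 0.077]
eef_rot: [-2.348, -2.084, 0.005]
wrist_force: [-0.6, -0.4, 1.1]
gripper_width: 0.894
finger_force: 0.0
```

Run:
```python
from fit import *
r=telemetry.get_obs(); print(r["eef_pos"],toP(r["eef_pos"][:2]))
c=camera("top"); im=c["frame"][122:297,210:500,::-1]; cv2.imwrite("pics/t1.png",cv2.resize(im,None,fx=2.75,fy=2.75,interpolation=cv2.INTER_CUBIC))
```

```text
[0.46032783 0.1603478  0.07698664] [-0.05237505  0.00249066]
```

View pics/t1.png

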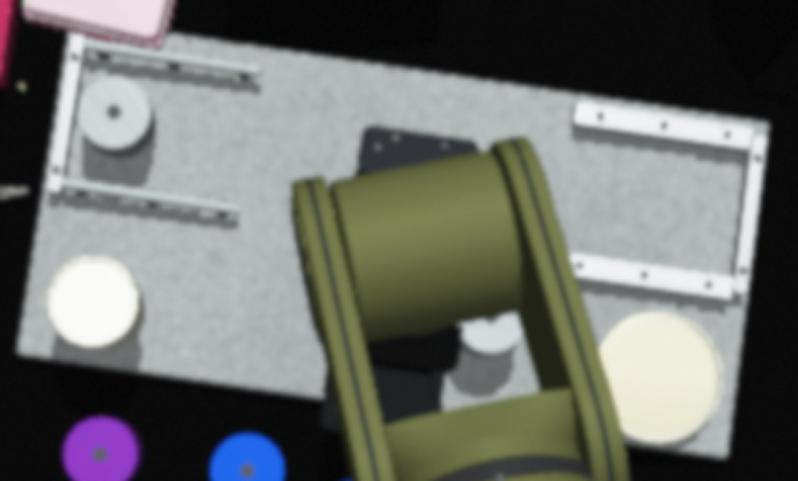

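Blank L sits in the rod lane at crop (115,111). For M, I lower, part-close the fingers without gripping, then push and read the finger force.

>>> step_arm(
  slide=[
    [0.001, 0.001, -0.022],
    [0.001, 0.001, -0.043],
    [0.001, 0.001, -0.043],
    [0.001, 0.001, -0.043],
    [0.001, 0.001, -0.043],
  ],
  turn=[0, 0, 0, 0, 0],
  fingers=[0.085, 0.058, 0.058, 0.058, 0.058],
)

```text
t: 9.2
eef_pos: [0.4637, 0.162, 0.037]
eef_rot: [2.349, 2.085, 0.003]
wrist_force: [0.1, 0.2, -0.1]
gripper_width: 0.616
finger_force: 0.0
```

>>> step_arm(
  slide=[
    [0.005, -0.0006, 0],
    [0.01, -0.0012, 0],
    [0.015, -0.0018, 0],
    [0.019, -0.0023, 0],
    [0.023, -0.0028, 0],
  ],
  turn=[0, 0, 0, 0, 0],
  fingers=[0.058, 0.058, 0.058, 0.058, 0.058],
)

```text
t: 9.82
eef_pos: [0.4858, 0.1588, 0.0356]
eef_rot: [-2.35, -2.085, 0.0]
wrist_force: [-1.7, 0.7, 0.8]
gripper_width: 0.612
finger_force: 0.8
```

>>> step_arm(
  slide=[
    [0.004, -0.0005, 0],
    [0.008, -0.001, 0],
    [0.012, -0.0014, 0],
  ],
  turn=[0, 0, 0],
  fingers=[0.058, 0.058, 0.058],
)

```text
t: 10.2
eef_pos: [0.4978, 0.1574, 0.0356]
eef_rot: [-2.35, -2.085, 0.0]
wrist_force: [-1.1, 0.6, 1.0]
gripper_width: 0.61
finger_force: 0.8
```

>>> step_arm(
  slide=[
    [0, 0, 0],
    [0, 0, 0],
    [0, 0, 0],
    [0.016, 0.005, 0],
    [0.032, 0.01, 0],
  ],
  turn=[0, 0, 0, 0, 0],
  fingers=[0.04, 0.04, 0.04, 0.04, 0.04],
)

```text
t: 10.82
eef_pos: [0.5295, 0.1674, 0.0356]
eef_rot: [-2.349, -2.085, 0.001]
wrist_force: [-1.4, -0.3, 2.2]
gripper_width: 0.519
finger_force: 20.0
```

>>> step_arm(
  slide=[
    [0.018, 0.006, 0],
    [0.036, 0.012, 0],
    [0.038, 0.03, 0],
    [0.04, 0.048, 0],
    [0.042, 0.066, 0],
  ],
  turn=[0, 0, 0, 0, 0],
  fingers=[0.04, 0.04, 0.04, 0.04, 0.04],
)

```text
t: 11.45
eef_pos: [0.5711, 0.2348, 0.0356]
eef_rot: [-2.349, -2.086, 0.001]
wrist_force: [-0.3, -1.8, 0.1]
gripper_width: 0.524
finger_force: 20.0
```

>>> step_arm(
  slide=[
    [0.002, 0.018, 0],
    [0.004, 0.036, 0],
    [0.0065, 0.05, 0],
    [0.0072, 0.057, 0],
    [0.0072, 0.057, 0],
  ],
  turn=[0, 0, 0, 0, 0],
  fingers=[0.04, 0.04, 0.04, 0.04, 0.04],
)

```text
t: 12.08
eef_pos: [0.5789, 0.2913, 0.0356]
eef_rot: [-2.349, -2.085, -0.001]
wrist_force: [-0.6, 0.2, -0.4]
gripper_width: 0.523
finger_force: 20.0
```

>>> step_arm(
  slide=[
    [0, 0, 0],
    [0, 0, 0],
    [0, 0, 0.03],
    [0, 0, 0.06],
    [-0.02, -0.03, 0.08],
  ],
  turn=[0, 0, 0, 0, 0],
  fingers=[0.08, 0.08, 0.08, 0.08, 0.08],
)

```text
t: 12.7
eef_pos: [0.5603, 0.2611, 0.1181]
eef_rot: [2.348, 2.086, 0.006]
wrist_force: [1.2, -0.1, 0.1]
gripper_width: 0.837
finger_force: 0.0
```

>>> step_arm(
  slide=[
    [-0.03, -0.05, 0],
    [-0.06, -0.1, 0],
    [-0.09, -0.15, 0],
    [-0.104, -0.171, 0],
    [-0.104, -0.171, -0.02],
  ],
  turn=[0, 0, 0, 0, 0],
  fingers=[0.085, 0.085, 0.085, 0.085, 0.085],
)

```text
t: 13.32
eef_pos: [0.4554, 0.0879, 0.0973]
eef_rot: [2.35, 2.08, 0.006]
wrist_force: [-0.1, 0.2, 0.0]
gripper_width: 0.892
finger_force: 0.0
```

>>> step_arm(
  slide=[
    [0, 0, -0.015],
    [0, 0, -0.015],
    [0, 0, -0.015],
  ],
  turn=[0, 0, 0],
  fingers=[0.085, 0.085, 0.085],
)

```text
t: 13.7
eef_pos: [0.4552, 0.0897, 0.081]
eef_rot: [2.349, 2.086, 0.0]
wrist_force: [0.1, 0.5, 0.1]
gripper_width: 0.891
finger_force: 0.0
```

>>> step_arm(
  slide=[
    [-0.001, 0.001, -0.022],
    [-0.001, 0.001, -0.045],
    [-0.001, 0.001, -0.045],
    [-0.001, 0.001, -0.045],
    [-0.001, 0.001, -0.045],
  ],
  turn=[0, 0, 0, 0, 0],
  fingers=[0.085, 0.058, 0.058, 0.058, 0.058],
)

```text
t: 14.32
eef_pos: [0.4549, 0.0906, 0.037]
eef_rot: [2.348, 2.085, 0.003]
wrist_force: [0.2, -0.7, 0.1]
gripper_width: 0.616
finger_force: 0.0
```

>>> step_arm(
  slide=[
    [0.005, -0.0006, 0],
    [0.01, -0.0012, 0],
    [0.015, -0.0018, 0],
    [0.019, -0.0023, 0],
    [0.023, -0.0028, 0],
  ],
  turn=[0, 0, 0, 0, 0],
  fingers=[0.058, 0.058, 0.058, 0.058, 0.058],
)

```text
t: 14.95
eef_pos: [0.4748, 0.0879, 0.0356]
eef_rot: [-2.346, -2.082, 0.007]
wrist_force: [-8.9, 0.8, 6.4]
gripper_width: 0.607
finger_force: 4.2
```

Finger force is 4.2 N and wrist drag about 9 N, so blank R is rough. I grip it lower down to avoid tipping and take it to the bar lane.

>>> step_arm(
  slide=[
    [-0.004, 0.0005, 0],
    [-0.004, 0.0005, -0.016],
    [-0.004, 0.0005, -0.016],
    [-0.004, 0.0005, -0.016],
    [-0.004, 0.0005, -0.016],
  ],
  turn=[0, 0, 0, 0, 0],
  fingers=[0.06, 0.06, 0.06, 0.04, 0.04],
  grip_force=30,
)

```text
t: 15.58
eef_pos: [0.4721, 0.0882, 0.0194]
eef_rot: [-2.349, -2.085, 0.002]
wrist_force: [-2.1, 0.3, -0.2]
gripper_width: 0.522
finger_force: 30.0
```

>>> step_arm(
  slide=[
    [0, 0, 0],
    [0.008, -0.001, 0],
    [0.016, -0.002, 0],
    [0.024, -0.003, 0],
    [0.032, -0.004, 0],
  ],
  turn=[0, 0, 0, 0, 0],
  fingers=[0.04, 0.04, 0.04, 0.04, 0.04],
)

```text
t: 16.2
eef_pos: [0.505, 0.0841, 0.0194]
eef_rot: [-2.349, -2.085, 0.001]
wrist_force: [-4.2, 0.5, 0.0]
gripper_width: 0.521
finger_force: 30.0
```

>>> step_arm(
  slide=[
    [0.01, -0.0012, 0],
    [0.02, -0.0024, 0],
    [0.03, -0.0036, 0],
    [0.04, -0.0048, 0],
    [0.0485, -0.0056, 0],
  ],
  turn=[0, 0, 0, 0, 0],
  fingers=[0.04, 0.04, 0.04, 0.04, 0.04],
)

```text
t: 16.82
eef_pos: [0.554, 0.0784, 0.0194]
eef_rot: [2.35, 2.085, -0.0]
wrist_force: [-2.0, -0.3, -2.9]
gripper_width: 0.524
finger_force: 30.0
```

>>> step_arm(
  slide=[
    [-0.0012, -0.01, 0],
    [-0.0024, -0.02, 0],
    [-0.0036, -0.03, 0],
    [-0.0048, -0.04, 0],
    [-0.006, -0.05, 0],
  ],
  turn=[0, 0, 0, 0, 0],
  fingers=[0.04, 0.04, 0.04, 0.04, 0.04],
)

```text
t: 17.45
eef_pos: [0.5469, 0.0277, 0.0195]
eef_rot: [-2.35, -2.085, 0.0]
wrist_force: [0.7, -0.5, -7.0]
gripper_width: 0.52
finger_force: 30.0
```

>>> step_arm(
  slide=[
    [-0.0012, -0.01, 0],
    [-0.0024, -0.02, 0],
    [-0.0036, -0.03, 0],
    [-0.0048, -0.04, 0],
    [-0.006, -0.052, 0],
  ],
  turn=[0, 0, 0, 0, 0],
  fingers=[0.04, 0.04, 0.04, 0.04, 0.04],
)

```text
t: 18.08
eef_pos: [0.5412, -0.0241, 0.0197]
eef_rot: [2.349, 2.086, 0.0]
wrist_force: [0.2, -0.3, -6.3]
gripper_width: 0.525
finger_force: 30.0
```

In the lane; the blank is carried slightly (-6 N). I ease down, open a little, then rise and look.

>>> step_arm(
  slide=[
    [0, 0, -0.001],
    [0, 0, -0.001],
    [0, 0, -0.001],
    [0, 0, 0.003],
    [0, 0, 0.01],
  ],
  turn=[0, 0, 0, 0, 0],
  fingers=[0.04, 0.058, 0.058, 0.058, 0.058],
)

```text
t: 18.7
eef_pos: [0.5414, -0.0231, 0.0301]
eef_rot: [-2.349, -2.086, -0.0]
wrist_force: [0.6, -0.2, 0.5]
gripper_width: 0.609
finger_force: 0.0
```

>>> step_arm(
  slide=[
    [0, 0, 0.03],
    [0, 0, 0.07],
    [0, 0, 0.12],
    [-0.05, 0.06, 0.14],
    [-0.1, 0.12, 0.14],
  ],
  turn=[0, 0, 0, 0, 0],
  fingers=[0.065, 0.065, 0.07, 0.07, 0.07],
)

```text
t: 19.32
eef_pos: [0.4632, 0.0719, 0.1711]
eef_rot: [2.349, 2.081, 0.007]
wrist_force: [0.2, 0.7, -0.3]
gripper_width: 0.734
finger_force: 0.0
```

>>> step_arm(
  slide=[
    [-0.04, 0.04, 0],
    [-0.07, 0.07, 0],
    [-0.07, 0.07, 0],
  ],
  turn=[0, 0, 0],
  fingers=[0.07, 0.07, 0.07],
)

```text
t: 19.7
eef_pos: [0.3912, 0.1426, 0.1687]
eef_rot: [2.345, 2.09, 0.002]
wrist_force: [1.0, -0.6, -0.1]
gripper_width: 0.736
finger_force: 0.0
```

Run:
```python
from h import *
print(telemetry.get_obs()["eef_pos"])
c=camera("top"); im=c["frame"][122:297,210:500,::-1]; cv2.imwrite("pics/t2.png",cv2.resize(im,None,fx=2.75,fy=2.75,interpolation=cv2.INTER_CUBIC))
```

```text
[0.39122464 0.14257405 0.16866878]
```

View pics/t2.png

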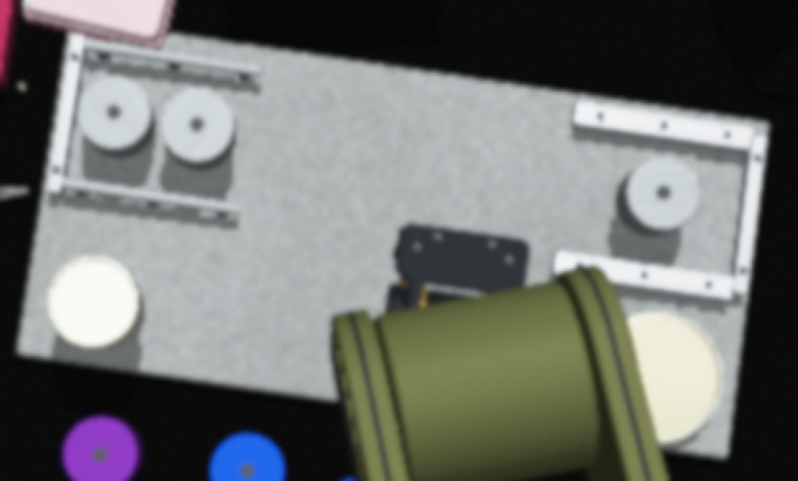

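The picture shows two blanks in the rod lane at crop (115,111) and (197,124), and one in the bar lane at (663,192). The jar and dish have not moved. I check the numbers and hand in.

Run:
```python
from fit import *
P=[toP(w(u,v,.057)) for u,v in[(115,111),(197,124),(663,192)]]
D=[p-np.array([.05,q]) for p,q in zip(P,(.172,.172,-.172))]; print(np.round(D,4))
if all(abs(d[0])<.025 and abs(d[1])<.041 for d in D): print(close_job())
```

```text
[[-0.0002  0.0299]
 [-0.0008 -0.0259]
 [-0.0003  0.0005]]
the job is handed in; nothing more can be done
None
```

The job is handed in: by finger force the left and middle blanks glided (0.6–0.8 N) and are in the rod lane, the right one dragged (4.2 N) and is in the bar lane, and the last top-camera picture put all three inside the position limits; the verdict itself was not shown.

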